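Push-fit gauging of square sleeves

TASK

Test both loose square aluminium sleeves on the fixed fit gauge, one at a time: lay the sleeve in the gauge's lane, let go of it and push it from behind along the lane, bore first, onto the gauge pin, gently, until it either seats fully against the shoulder or is stopped by the pin's nose and the sprung pin just begins to give; never ram the pin far back. Put each sleeve away before testing the other: one that slid fully home goes into the shallow tray, one that would not go on goes into the deep bin, wholly inside and released. Leave everything else on the bench where it is.

Things in the scene. Friction and masses are not known exactly. Their poses are not given: they have to be found in the camera images.
- sleeve_a: A plain aluminium sleeve: square body 34 x 34 mm, 50 mm long, round bore right through along its own x; lies on a flat side. Origin at its centre, 17 mm above the bench at the start. 0.12 kg. The bore is too tight for the pin or passes it with 1.5 mm play all round: the test tells. Either end may go first.
- sleeve_b: A plain aluminium sleeve: square body 34 x 34 mm, 50 mm long, round bore right through along its own x; lies on a flat side. Origin at its centre, 17 mm above the bench at the start. 0.12 kg. The bore is too tight for the pin or passes it with 1.5 mm play all round: the test tells. Either end may go first.
- gauge: Fixed fit gauge. Origin at bench level below the pin's root at rest; x is the pushing direction along the lane, z up. Sleeves slide on the bench between two rails 10 mm high, 37 mm apart, from x = -90 to +75 mm; the rails flare from x = -90 to -131 mm to a mouth 70 mm wide. A base strip 5 mm high reaches 41 mm off the axis. Spring housing 62 mm wide, 46 mm high, x = 35 to 80 mm.
- lay_point (a point): Point on the bench, on the lane's axis, 75 mm before the pin's root (x = -75 mm of the gauge): with its centre over this, its bore along the lane, a sleeve lies flat between the rails clear of the pin, ready to be pushed with closed fingers.
- pin_root (a point): Centre of the shoulder's face at the pin's root, 17 mm above the bench; moves with the pin; x is the pushing direction. The pin, 16 mm diameter, conical nose (10 mm at the tip, full size 6 mm behind it), reaches 30 mm towards -x. Shoulder 33 x 31 mm. Sleeve seated fully: its centre at x = -25 mm; stopped by the nose: at about x = -52 mm.
- gauge_pin (a joint): How far pin and shoulder are pushed back on their spring, m: 0 at rest, end stop at 0.018; 0.8 N per mm. Give of 2 to 8 mm is a proper test; more than 12 mm is ramming.
- pass_tray: Shallow aluminium tray with a low rim, for sleeves that fit: 130 (its x) x 150 (its y) mm outside, 18 mm high, walls and floor 4 mm; origin under its centre. Fixed.
- reject_bin: Deep grey plastic bin, for sleeves that do not fit: 130 (its x) x 150 (its y) mm outside, 48 mm high, walls and floor 4 mm; origin under its centre. Fixed.
- jar: Bystander: glass jar with a white cap, 36 mm diameter, 55 mm tall, stands near a sleeve. Origin under its centre.
- nut: Bystander: dark steel square nut, 24 x 24 mm, 14 mm high, near a sleeve. Origin under its centre.
- terminal: Bystander: grey plastic terminal block, 30 x 40 mm, 22 mm high, near a sleeve. Origin under its centre.
- relay: Bystander: black plastic relay, 28 x 22 mm, 29 mm high, near a sleeve. Origin under its centre.
- screwdriver: Bystander: red-handled screwdriver, 190 mm long, lies along its own x, beside the right-hand tray. Origin under its centre.
- hole_block: Bystander: white plastic block with two blind holes, 40 x 62 mm, 24 mm high, in front of the lane's mouth. Origin under its centre.
- cutters: Bystander: blue-handled side cutters, 135 mm long, 15 mm high, lying on the bench beyond the gauge. Origin under its centre.
- spray_can: Bystander: tall can, 52 mm diameter, 160 mm tall, beyond the trays. Origin under its centre.
Not all that is in view belongs to the job. Leave any purple or red look-alike of the sleeve_b alone.

How it is judged:
By the outcome, as a careful person would: the job done as asked, in the order asked, and still so for the second after the job is handed in, with the robot touching nothing.
It also fails if it takes over 72 s, if anything falls off the work surface, if the arm or the gripper's body presses on something with over 40 N, if the wrist force passes 120 N, or if a joint passes its speed limit or range.

ROBOT

A 7-joint arm with a two-finger parallel gripper is mounted at the origin on the work surface. World frame = base frame: x ahead of the robot, y to its left, z up, the work surface at z = 0. Lengths are in m, angles in rad, forces in N, time in s.
With the tool pointing down it reaches from about 0.35 to 0.9 m from the base axis. Payload 19.9 kg.
Tool frame: the origin (TCP) lies midway between the tips of the shut fingers; the grasp point (between the pads) lies 19 mm behind it; z points along the fingers, y is the line along which they close (so a half turn about z gives the same grasp; the last joint's range is limited). The gripper opens to 85 mm and grips with 20 to 120 N. Pads are 22 mm wide; open, the fingers measure 114 mm over their backs; the gripper's body (76 mm by 85 mm) begins 54 mm behind the grasp point. The pads swing forward as they close: fully open they stand 13 mm farther back than shut.
Start: joints at [-1.304, 0.417, -0.01, 1.614, 0.005, 1.111, -0.053], TCP at [0.19, 0.595, 0.231] pointing down, gripper open.
Joint ranges: [-2.81, 2.81], [-0.39, 2.02], [-1.27, 1.25], [0.06, 2.57], [-1.19, 4.33], [0.19, 2], [-2.82, 2.82]. Speed limits (rad/s): [1.89, 1.89, 2.39, 2.39, 3.01, 3.01, 3.01].

INTERFACE

Orientations are given as [roll, pitch, yaw] about the fixed x, y, z axes, in that order (R = Rz(yaw) Ry(pitch) Rx(roll)).
In Python, from station import env gives the robot as it stands. The module is installed in compiled form; this text tells all that it offers.
- The arm moves only by the shell command python3 -m inch 'ROWS' [OPENING] [FORCE]. ROWS is JSON, a list of rows, each a list of 6 numbers: the shift along the tool's x, y, z in mm, then the turn, a rotation vector about the tool's x, y, z in degrees. A call has 1 to 12 rows; each row is the pose to reach, as a shift and turn from the pose commanded when the call began, along the tool's axes at that moment; what a row does not reach only later rows make up. A row lasts 1/10 s, in which the tool goes at most 50 mm and 8.59 degrees, less where a joint would pass 70% of its speed; a pose out of reach is approached as far as the arm can. A call with a gripper value outside its range is refused whole. OPENING is the closure, from -1 (fully open) to 1 (shut), set as the call begins (- or left out, the last holds). The fingers move at their own pace and stop on an object; FORCE is the grip in N (left out, the last holds). Time passes only in rows, so rows that repeat a pose let the fingers close. It gives the time, the measured TCP pose, the force, the opening and the grip force at its end, in the units of the state.
- env.get_state(): the state, without advancing time (a new reading comes with each control period).
- env.camera(name): name is "scene" or "top" or "wrist"; returns a dict with "color" (420x560x3 uint8, red, green, blue), "depth" (420x560 float32, m along the optical axis (not along the pixel's ray), 0 where there is no reading), "intrinsics" (3x3 intrinsics, pixels), "origin" and "orientation" of the camera in the world; the wrist camera has in their place "mount" (4x4, takes a point from camera to tool coordinates, whose origin is the TCP and whose axes are the flange's). Camera axes: x right, y down, z forward; pixel columns grow to the right and rows downward; lengths in m; the calibration is good to about 2 mm. A picture is of the moment at which its call begins: read the wrist's pose just before it.
- env.job_done(): hands the job in; it is judged then, once.
The state is a dict: "time": time; "qpos": joint angles; "dq": joint speeds; "effort": joint torques, N m; "ee_pos": TCP position; "eef_rot": TCP orientation; "force": force on the tool from outside, world axes, zero at the start; "wrist_torque": the same for the moment, N m; "width": finger opening in m; "grip_force": force on a finger pad.
Only numpy, scipy, OpenCV 4.12 (cv2) and the standard library are available. Lean on these libraries where they do the work, as an engineer would, in place of code of your own. Each camera call takes 0.05 s, during which the arm holds its last target. There are 200 camera calls.

## Working session

There is one attempt and no reset: what is moved stays moved. The work goes in short steps, Python scripts to look and compute and a shell command to move; the robot and the scene stay as the last step left them, time stands still between calls to the robot, and variables do not carry over. Pictures are saved under pics/ and viewed, at most 10 in all, crops included, and the job is handed in when it is done.

```bash
mkdir -p pics; cat > h.py <<'E'
import numpy as np, cv2
from scipy.spatial.transform import Rotation as R
from station import env
def cam(n):
    s=env.get_state(); c=env.camera(n)
    if n=="wrist":
        T=np.eye(4);T[:3,:3]=rot(s["eef_rot"]);T[:3,3]=s["ee_pos"]; c["T"]=T@np.array(c["mount"])
    else:
        T=np.eye(4);o=np.array(c["orientation"]);T[:3,:3]=rot(o);T[:3,3]=c["origin"];c["T"]=T
    return c
def rot(o):
    o=np.array(o,float)
    if o.shape==(3,3): return o
    if o.size==4: return R.from_quat(o).as_matrix()
    return R.from_euler("xyz",o).as_matrix()
def ray(c,uv,z):
    K=c["intrinsics"];T=c["T"]
    uv=np.atleast_2d(np.array(uv,float))
    d=np.c_[(uv[:,0]-K[0][2])/K[0][0],(uv[:,1]-K[1][2])/K[1][1],np.ones(len(uv))]@T[:3,:3].T
    return T[:3,3]+d*((z-T[2,3])/d[:,2])[:,None]
def dpts(c):
    K=c["intrinsics"];v,u=np.mgrid[:420,:560];Z=c["depth"]
    P=np.stack([(u-K[0][2])/K[0][0]*Z,(v-K[1][2])/K[1][1]*Z,Z],-1)
    return P@c["T"][:3,:3].T+c["T"][:3,3]
def save(c,n): cv2.imwrite("pics/"+n,c["color"][...,::-1])
E
python3 - <<'E'
from h import *
print(env.get_state())
for n in("scene","top","wrist"):
    c=cam(n);save(c,n+"0.png");np.save(n+"0.npy",c,allow_pickle=True)
    print(n,c["intrinsics"],c["T"].round(4),c.get("orientation"))
a=[cv2.imread(f"pics/{n}0.png") for n in("top",)]
E
```

```text
{'time': 0.0, 'qpos': array([-1.30352552,  0.41798081, -0.01031965,  1.61419723,  0.00470345,
        1.11072649, -0.05302254]), 'dq': array([-1.75732968e-03,  9.44424455e-04,  1.39763727e-03,  1.02546815e-03,
       -2.58359601e-04, -9.61784372e-05, -2.48602829e-04]), 'effort': array([ 1.05704552e-05, -8.64449787e+01,  6.78860564e-01, -4.34910142e+01,
        1.91511767e-02,  7.36989576e-03, -2.16721600e-05]), 'ee_pos': array([0.18982033, 0.59508966, 0.23064625]), 'eef_rot': array([-3.14030791e+00,  9.10613922e-05,  2.83282446e+00]), 'force': array([-0.01602239, -0.02959366,  0.37599273]), 'wrist_torque': array([ 0.03434732,  0.02251311, -0.00229791]), 'grip_force': 0.0, 'width': 0.08570368021155925}
scene [[420.39993504   0.         268.86355353]
 [  0.         420.39993504 207.05707272]
 [  0.           0.           1.        ]] [[-0.1185  0.791  -0.6002  1.1306]
 [ 0.993   0.0934 -0.073   0.0142]
 [-0.0017 -0.6046 -0.7965  0.8403]
 [ 0.      0.      0.      1.    ]] [-2.49229553e+00  1.67362469e-03  1.68955432e+00]
top [[390.35262662   0.         278.79552821]
 [  0.         390.35262662 213.24148702]
 [  0.           0.           1.        ]] [[-0.0153 -0.9956  0.0921  0.4829]
 [-0.9998  0.0138 -0.0172 -0.0588]
 [ 0.0158 -0.0924 -0.9956  1.0391]
 [ 0.      0.      0.      1.    ]] [-3.04907824 -0.01583744 -1.5861169 ]
wrist [[293.40942507   0.         281.51305922]
 [  0.         293.40942507 210.78939795]
 [  0.           0.           1.        ]] [[ 0.3037  0.9074  0.2906  0.114 ]
 [ 0.9528 -0.2888 -0.0941  0.619 ]
 [-0.0015  0.3054 -0.9522  0.3733]
 [ 0.      0.      0.      1.    ]] None
```

```bash
python3 -c "
import cv2
a=cv2.imread('pics/top0.png');cv2.imwrite('pics/top0b.png',cv2.resize(a,(800,600),interpolation=cv2.INTER_CUBIC))"
```

```text
(no output)
```

View pics/top0b.png

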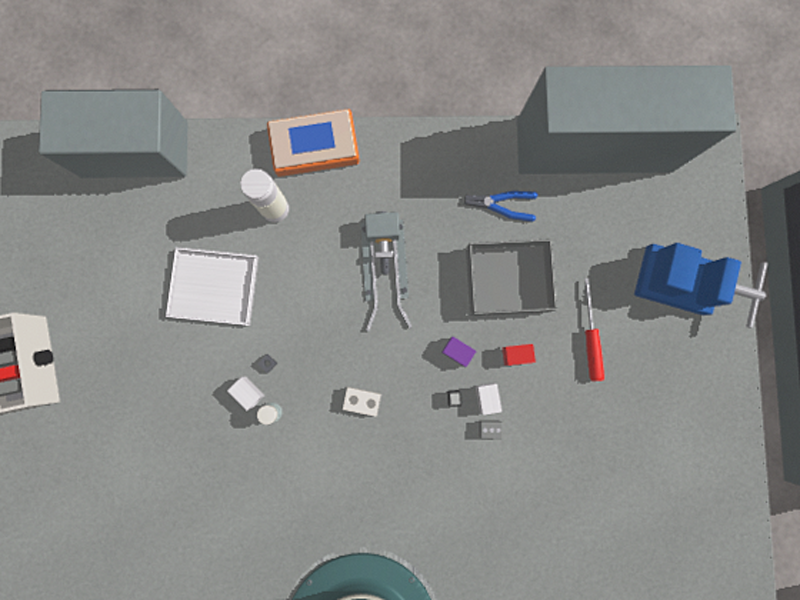

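View pics/scene0.png

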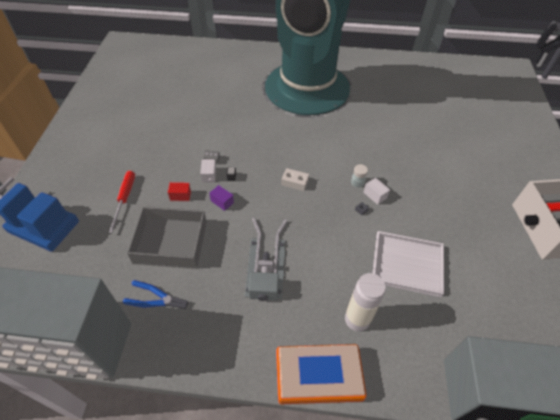

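The top view (800 px scale) shows two silver sleeves: sleeve_a at (245,393) beside the nut and jar, and sleeve_b at (488,400) beside the relay and terminal. The purple block at (459,351) and the red one at (519,354) are look-alikes, so I'll leave them alone. The tray is at (210,287), the bin at (512,277), and the gauge at (383,265) with its mouth towards the robot. I'll measure these next.

```bash
cat > m.py <<'E'
from h import *
def top_rect(P,lo,hi,z0,z1):
    m=np.isfinite(P).all(-1)&(P[...,0]>lo[0])&(P[...,0]<hi[0])&(P[...,1]>lo[1])&(P[...,1]<hi[1])&(P[...,2]>z0)&(P[...,2]<z1)
    q=P[m]
    if len(q)<8: return len(q)
    r=cv2.minAreaRect((q[:,:2]*1000).astype(np.float32))
    return len(q),np.round(r[0],1),np.round(r[1],1),round(r[2],1),"z",(np.median(q[:,2])*1000).round(1)
E
python3 - <<'E'
from m import *
C={n:np.load(n+"0.npy",allow_pickle=True).item() for n in("top","scene")}
s=.7
for nm,uv,z in(("a",(245,393),.034),("b",(488,400),.034),("jar",(267,413),.055),("nut",(264,363),.014),("term",(490,430),.022),("relay",(454,398),.029),("hole",(361,402),.024),("tray",(210,287),.01),("bin",(512,277),.02),("gauge",(383,265),.02),("purple",(459,351),.03),("red",(519,354),.03)):
    p=ray(C["top"],np.array(uv)*s,z)[0]; print(nm,p.round(3))
    w=.09 if nm in("tray","bin") else .045
    if nm=="gauge": continue
    for n in C:
        P=dpts(C[n]); P[C[n]["depth"]==0]=np.nan
        zz=(.008,.1) if w>.05 else (z-.006,z+.006)
        print("   ",n,top_rect(P,p-w,p+w,*zz))
P=dpts(C["top"]);m=(C["top"]["color"].sum(-1)>0)
print("bench z",np.median(P[280:300,60:150,2]),np.median(dpts(C["scene"])[100:120,150:180,2]))
for v in range(140,240,6):
  print(v,[int(x*1000) for x in P[v,250:292,2]])
E
```

```text
a [0.422 0.199 0.034]
    top (279, array([414.3, 195.8]), array([68.2, 35.3]), 44.2, 'z', np.float64(33.4))
    scene (233, array([417.2, 193.8]), array([74.6, 37.4]), 44.0, 'z', np.float64(30.8))
b [ 0.403 -0.234  0.034]
    top (274, array([ 394.9, -237.1]), array([69.4, 34.3]), 8.4, 'z', np.float64(33.2))
    scene (196, array([ 408.5, -236. ]), array([53. , 34.2]), 8.2, 'z', np.float64(31.0))
jar [0.388 0.155 0.055]
    top (142, array([384.9, 157.2]), array([30.8, 32.4]), 77.8, 'z', np.float64(54.1))
    scene (97, array([391.8, 156.8]), array([31. , 30.8]), 3.8, 'z', np.float64(52.0))
nut [0.474 0.17  0.014]
    top (88, array([461.2, 178.5]), array([27.3, 58.5]), 47.7, 'z', np.float64(13.5))
    scene (118, array([461. , 176.1]), array([39.1, 63.8]), 46.5, 'z', np.float64(11.3))
term [ 0.348 -0.238  0.022]
    top (194, array([ 362. , -239.8]), array([39.8, 53.8]), 88.6, 'z', np.float64(21.2))
    scene (122, array([ 364.8, -239.5]), array([39.8, 52.7]), 88.4, 'z', np.float64(19.3))
relay [ 0.407 -0.174  0.029]
    top (100, array([ 408. , -190.9]), array([27.7, 57.5]), 7.7, 
[... 3116 characters left out ...]
 -1, 9, 10, 0, 0, 2, 0, -1, 0, -1, 1, 0, 0, 0, 0, 0, -2, 8, 6, 0, 0, -2, 0, 0, 1, -3, -1, 0, 0, -3, 1]
218 [0, 0, 1, 0, 2, 2, -2, 0, -2, -1, 0, 8, 9, 1, -2, -2, -1, -1, -2, 0, -1, 1, 0, 0, 0, 1, -1, -1, 1, 0, 11, 8, 9, 1, 1, -1, 4, -3, 0, 2, -5, 2]
224 [-1, 5, -1, -1, -1, -1, 0, -1, 6, 8, 8, 0, -2, 2, 0, 0, 1, 0, 2, -1, 1, 3, 0, 2, 0, 1, -1, -2, 0, -2, 0, -1, 1, 9, 12, 10, 2, 0, 3, 1, 2, 1039]
230 [0, 0, 1, -1, -1, 0, 10, 7, 11, 1, 0, -2, 0, 0, 0, 1, -1, 2, -1, -2, 2, -5, -2, 0, -3, -1, 0, 1, 0, -2, 0, 2, 0, -1, -1, -4, -5, 0, -1, -1, -3, 0]
236 [-3, -1, -3, 0, 0, -5, -6, -1, 1, -3, 2, 0, -2, -5, -2, 0, 0, -1, 0, -2, -1, 0, -3, -4, -2, 0, -2, -2, 2, -3, 0, 3, -2, -1, 0, 0, 0, -1, 0, 0, 2, 0]
```

```bash
cat >> h.py <<'E'
def go(x,y,z,yaw,pos=None,rv=None):
    s=env.get_state(); p=s["ee_pos"] if pos is None else np.array(pos); R0=rot(s["eef_rot"] if rv is None else rv)
    R1=R.from_euler("xyz",[np.pi,0,yaw]).as_matrix()
    d=R0.T@(np.array([x,y,z])-p)*1000; r=np.degrees(R.from_matrix(R0.T@R1).as_rotvec())
    print("ROW",d.round(1),r.round(2),"rows>=",max(np.linalg.norm(d)/50,np.linalg.norm(r)/8.59).round(1))
E
python3 -c "
from h import *
go(.43,.195,.23,np.pi)"
```

```text
ROW [-350.4 -308.3    1.1] [ -0.06  -0.   -17.69] rows>= 9.3
```

```bash
python3 -m inch '[[-40,-35,0,0,0,-3],[-80,-70,0,0,0,-6],[-120,-105,0,0,0,-9],[-155,-137,0,0,0,-12],[-190,-168,0,0,0,-15],[-225,-198,0,0,0,-17.7],[-260,-229,0,0,0,-17.7],[-300,-264,0,0,0,-17.7],[-330,-290,0,0,0,-17.7],[-350,-308,1,0,0,-17.7],[-350,-308,1,0,0,-17.7],[-350,-308,1,0,0,-17.7]]' 
python3 - <<'E'
from h import *
print(env.get_state()["qpos"].round(2))
c=cam("wrist");save(c,"w1.png");np.save("w1.npy",c,allow_pickle=True)
E
```

```text
time: 1.35
ee_pos: [0.4297, 0.1955, 0.2302]
eef_rot: [-3.141, -0.0, 3.141]
force: [-0.9, 0.5, -0.0]
width: 0.0856
grip_force: 0.0
[-0.68  0.14  0.21  1.99 -0.04  1.01  1.11]
```

View pics/w1.png

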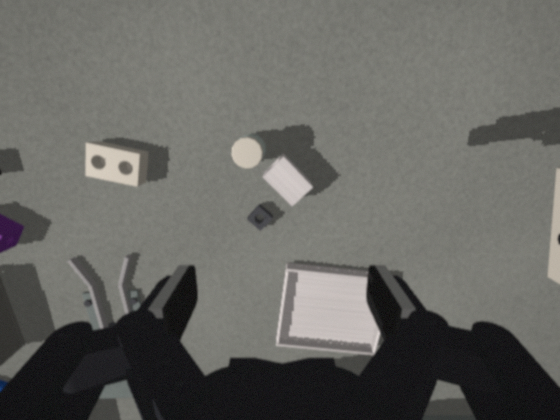

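The wrist view shows sleeve_a at (288,181), the jar at (247,152), the nut at (262,216), the hole block at (115,165) and the tray at (335,310). The lane's mouth is at bottom left.

```bash
cat >> m.py <<'E'
def sleeve(c,uv,rad=40,zt=.034,th=150):
    # bright top-face contour nearest uv -> rays on zt
    hsv=cv2.cvtColor(c["color"],cv2.COLOR_RGB2HSV)
    P=dpts(c); m=((P[...,2]>zt-.007)&(P[...,2]<zt+.007)&(c["depth"]>0)&(hsv[...,1]<45)&(hsv[...,2]>th)).astype(np.uint8)
    m=cv2.morphologyEx(m,cv2.MORPH_CLOSE,np.ones((3,3)));m=cv2.morphologyEx(m,cv2.MORPH_OPEN,np.ones((3,3)))
    n,l,st,ce=cv2.connectedComponentsWithStats(m)
    k=1+np.argmin(np.linalg.norm(ce[1:]-uv,axis=1)-(st[1:,4]<100)*-1000)
    co=max(cv2.findContours((l==k).astype(np.uint8),0,cv2.CHAIN_APPROX_NONE)[0],key=len)[:,0]
    q=ray(c,co,zt)[:,:2]*1000
    r=cv2.minAreaRect(q.astype(np.float32)); z=np.median(P[l==k][:,2])
    (w,h),a=r[1],r[2]
    if h>w: a+=90
    return np.round(r[0],1),np.round(sorted(r[1]),1),"long-axis deg",round((a+90)%180-90,1),"z mm",(z*1000).round(1),"px",ce[k].round(0),st[k,4]
E
python3 - <<'E'
from m import *
w=np.load("w1.npy",allow_pickle=True).item();t=np.load("top0.npy",allow_pickle=True).item();s=np.load("scene0.npy",allow_pickle=True).item()
print("wrist a",sleeve(w,(288,181)))
print("top a",sleeve(t,(171,275)),"\ntop b",sleeve(t,(342,280)))
print("scene a",sleeve(s,(377,190)),"\nscene b",sleeve(s,(208,168)))
P=dpts(w);print("bench wrist",np.median(P[60:100,280:400,2]))
E
```

```text
wrist a (array([422.2, 202.1]), array([33.9, 50.6]), 'long-axis deg', 44.0, 'z mm', np.float64(33.9), 'px', array([287., 181.]), np.int32(1230))
top a (array([422.3, 201.2]), array([33.5, 48.8]), 'long-axis deg', 44.8, 'z mm', np.float64(33.5), 'px', array([170., 275.]), np.int32(263)) 
top b (array([ 404.6, -235.6]), array([34.1, 50.2]), 'long-axis deg', 8.0, 'z mm', np.float64(33.2), 'px', array([342., 279.]), np.int32(268))
scene a (array([430., 200.]), array([37.7, 49.5]), 'long-axis deg', 44.4, 'z mm', np.float64(30.7), 'px', array([377., 187.]), np.int32(223)) 
scene b (array([ 410.1, -235.4]), array([33.9, 46.6]), 'long-axis deg', 8.2, 'z mm', np.float64(31.1), 'px', array([207., 167.]), np.int32(185))
bench wrist -7.407568330189407e-05
```

```bash
python3 - <<'E'
from m import *
w=np.load("w1.npy",allow_pickle=True).item()
P=dpts(w);m=((P[...,2]>.009)&(P[...,2]<.019)).astype(np.uint8);m[:195]=0;m[235:]=0;m[:,:240]=0;m[:,285:]=0
hs=w["color"].max(-1)<75
m2=m*hs; q=ray(w,np.argwhere(m2>0)[:,::-1],.014)[:,:2]*1000
print("nut",cv2.minAreaRect(q.astype(np.float32)),m2.sum())
go(.422,.202,.10,np.radians(224))
go(.422,.202,.012,np.radians(224))
E
```

```text
nut ((473.2877502441406, 168.44549560546875), (24.021507263183594, 21.58888053894043), 48.907470703125) 110
ROW [  7.4   5.8 130.2] [ 1.000e-02 -1.000e-02 -4.396e+01] rows>= 5.1
ROW [  7.4   5.8 218.2] [ 1.000e-02 -1.000e-02 -4.396e+01] rows>= 5.1
```

```bash
python3 -m inch '[[2,1,0,0,0,-8],[4,2,20,0,0,-16],[5,3,45,0,0,-24],[6,4,80,0,0,-32],[7,5,110,0,0,-40],[7.4,5.8,130,0,0,-44],[7.4,5.8,130,0,0,-44],[7.4,5.8,130,0,0,-44]]' -0.2
python3 -c "
from m import *
s=env.get_state();print(s['width'],s['qpos'].round(2));c=cam('wrist');save(c,'w2.png')
print(sleeve(c,(280,200)))
go(.422,.202,.012,np.radians(224))"
```

```text
time: 2.2
ee_pos: [0.4222, 0.2021, 0.1008]
eef_rot: [3.141, -0.0, -2.375]
force: [0.4, 0.2, -0.2]
width: 0.0515
grip_force: 0.0
0.05145657426805608 [-0.6   0.33  0.1   2.11 -0.05  0.71  1.87]
(array([422.2, 201.6]), array([34. , 51.3]), 'long-axis deg', 44.2, 'z mm', np.float64(33.9), 'px', array([280., 224.]), np.int32(2848))
ROW [ 0.6  0.4 89.3] [-0.01  0.06 -0.08] rows>= 1.8
```

View pics/w2.png

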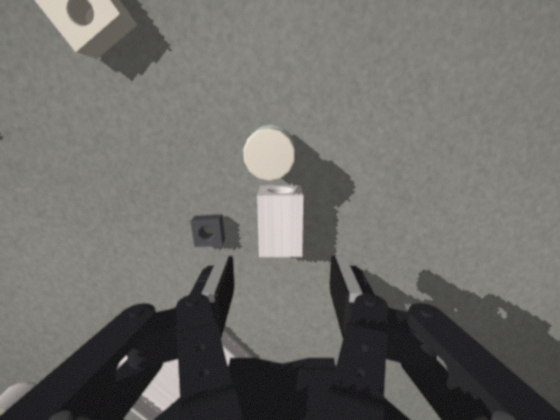

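This enlarged view confirms it: the silver sleeve with its round bore is at (280,222), lined up between the fingers, with the jar at (268,153) and the nut at (207,231) both clear. I'll descend and grip.

```bash
python3 -m inch '[[0,0,30,0,0,0],[0,0,55,0,0,0],[0,0,75,0,0,0],[0,0,89,0,0,0],[0,0,89,0,0,0],[0,0,89,0,0,0]]' -0.2
python3 -m inch '[[0,0,0,0,0,0],[0,0,0,0,0,0],[0,0,0,0,0,0],[0,0,0,0,0,0],[0,0,0,0,0,0],[0,0,0,0,0,0]]' 1 40
python3 -m inch '[[0,0,-10,0,0,0],[0,0,-40,0,0,0],[0,0,-80,0,0,0],[0,0,-120,0,0,0],[0,0,-160,0,0,0],[0,0,-160,0,0,0]]'
```

```text
time: 2.85
ee_pos: [0.423, 0.2019, 0.0124]
eef_rot: [-3.141, 0.001, -2.374]
force: [-0.0, 0.6, 0.3]
width: 0.0512
grip_force: 0.0
time: 3.45
ee_pos: [0.4231, 0.2019, 0.0126]
eef_rot: [-3.141, 0.002, -2.374]
force: [-3.1, -0.2, 11.6]
width: 0.0334
grip_force: 39.0
time: 4.05
ee_pos: [0.4244, 0.2024, 0.1771]
eef_rot: [-3.14, 0.008, -2.374]
force: [-0.0, 0.3, -2.4]
width: 0.0335
grip_force: 41.1
```

```bash
python3 -c "
from m import *
go(.58,-.05,.25,np.pi)
t=np.load('top0.npy',allow_pickle=True).item()
print(ray(t,[[270,176],[269,152],[269,166],[258,231],[285,227]],.02).round(3))"
```

```text
ROW [  62.7 -289.8  -72.9] [ 0.08  0.49 43.98] rows>= 6.1
[[ 0.676 -0.055  0.02 ]
 [ 0.741 -0.053  0.02 ]
 [ 0.703 -0.052  0.02 ]
 [ 0.531 -0.021  0.02 ]
 [ 0.541 -0.092  0.02 ]]
```

```bash
python3 -m inch '[[8,-35,-10,0,0,5.5],[16,-72,-20,0,0,11],[24,-110,-30,0,0,17],[32,-145,-40,0,0.2,22.5],[40,-180,-50,0,0.3,28],[48,-220,-60,0,0.4,33.5],[55,-255,-70,0,0.5,39],[62.7,-290,-73,0,0.5,44],[62.7,-290,-73,0,0.5,44],[62.7,-290,-73,0,0.5,44],[62.7,-290,-73,0,0.5,44]]'
python3 - <<'E'
from h import *
c=cam("wrist");save(c,"w3.png");np.save("w3.npy",c,allow_pickle=True)
E
```

```text
time: 5.15
ee_pos: [0.5783, -0.0497, 0.2444]
eef_rot: [-3.139, -0.008, -3.14]
force: [-0.4, 0.1, -0.6]
width: 0.0331
grip_force: 41.0
```

View pics/w3.png

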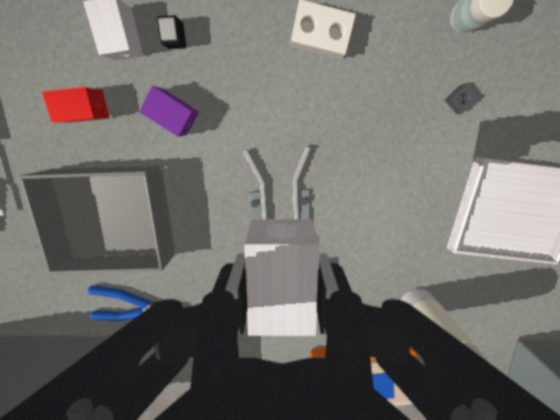

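The held sleeve at (282,285) hides the pin, though the rails are visible at (265,185) and (298,185). I'll move 140 mm forward for a clear look at the gauge.

```bash
python3 -m inch '[[-35,0,0,0,0,0],[-75,0,0,0,0,0],[-115,0,0,0,0,0],[-140,0,0,0,0,0],[-140,0,0,0,0,0],[-140,0,0,0,0,0]]'
python3 - <<'E'
from h import *
c=cam("wrist");np.save("w4.npy",c,allow_pickle=True)
cv2.imwrite("pics/w4.png",cv2.resize(c["color"][0:260,150:410,::-1],(600,600),interpolation=cv2.INTER_CUBIC))
E
```

```text
time: 5.8
ee_pos: [0.7184, -0.0499, 0.2427]
eef_rot: [-3.138, -0.009, -3.14]
force: [1.0, -0.8, -1.0]
width: 0.033
grip_force: 41.0
```

View pics/w4.png

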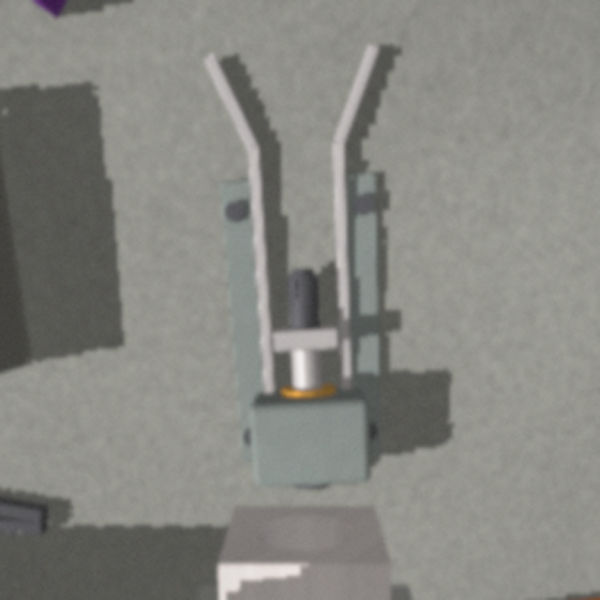

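The crop shows the whole gauge. The rails bend at (255,150) and (339,145), the dark pin has its tip at (302,270), the shoulder's front edge is at row 330 and the housing is at (310,440).

```bash
python3 - <<'E'
from m import *
c=np.load("w4.npy",allow_pickle=True).item()
g=cv2.cvtColor(c["color"],cv2.COLOR_RGB2GRAY).astype(int)
k=260/600
L=[];Rr=[]
for v in range(72,140):
    f=(v/k-150)/240; 
    for lst,u0 in((L,255+13*f),(Rr,339+10*f)):
        uc=150+k*u0; us=np.arange(int(uc)-5,int(uc)+7)
        wgt=np.clip(g[v,us]-140,0,None)
        if wgt.sum()>30: lst.append((np.sum(us*wgt)/wgt.sum(),v))
print(len(L),len(Rr))
fits=[]
for l in(L,Rr):
    p=ray(c,l,.010)[:,:2]*1000
    for _ in range(2):
        a=np.polyfit(p[:,0],p[:,1],1);r=p[:,1]-np.polyval(a,p[:,0]);p=p[abs(r)<2]
    fits.append(a);print("slope deg",np.degrees(np.arctan(a[0])).round(2),"y@.6,.65",np.polyval(a,600).round(1),np.polyval(a,650).round(1),"rms",r.std().round(2),p[:,0].min(),p[:,0].max())
# landmarks
px=lambda q:[150+k*q[0],k*q[1]]
print("bends z10",ray(c,[px((255,150)),px((339,145))],.01).round(4)[:,:2])
print("mouth ends z10",ray(c,[px((209,55)),px((374,46))],.01).round(4)[:,:2])
print("shoulder front top z32.5",ray(c,[px((272,331)),px((337,329))],.0325).round(4)[:,:2])
print("pin tip z17,25",ray(c,[px((302,268))],.017).round(4),ray(c,[px((302,268))],.022).round(4))
print("housing front top z46",ray(c,[px((252,402)),px((367,398))],.046).round(4)[:,:2])
P=dpts(c);print("shoulder depth z",np.median(P[145:150,272:292,2]),"housing",np.median(P[180:205,265:305,2]))
col=[px((x,331)) for x in(285,300,315,330)]
print([int(g[int(v),int(px((305,0))[0])]) for v in range(120,160)])
E
```

```text
68 65
slope deg 2.74 y@.6,.65 -76.3 -73.9 rms 0.28 586.9156603046398 663.2097710382191
slope deg 4.58 y@.6,.65 -34.1 -30.1 rms 0.38 586.8751047547837 659.5080167846038
bends z10 [[ 0.5795 -0.0755]
 [ 0.5772 -0.0332]]
mouth ends z10 [[ 0.5377 -0.097 ]
 [ 0.5338 -0.017 ]]
shoulder front top z32.5 [[ 0.6669 -0.0669]
 [ 0.6658 -0.0338]]
pin tip z17,25 [[ 0.6361 -0.0517  0.017 ]] [[ 0.6362 -0.0517  0.022 ]]
housing front top z46 [[ 0.701  -0.0768]
 [ 0.6989 -0.0187]]
shoulder depth z 0.03283345707043636 housing 0.04586111728938663
[78, 78, 82, 80, 81, 81, 82, 82, 80, 80, 80, 84, 80, 79, 80, 80, 81, 79, 82, 80, 81, 84, 109, 149, 174, 183, 182, 182, 182, 181, 176, 171, 178, 186, 191, 194, 193, 194, 197, 198]
```

```bash
python3 - <<'E'
from m import *
def edges(c,name,rows,cl,cr,z,thr):
    g=cv2.GaussianBlur(cv2.cvtColor(c["color"],cv2.COLOR_RGB2GRAY),(3,3),0).astype(float)
    for nm,(f0,f1) in(("L",cl),("R",cr)):
        q=[]
        for v in rows:
            t=(v-rows[0])/(rows[-1]-rows[0]);uc=f0+t*(f1-f0);us=np.arange(int(uc)-4,int(uc)+6)
            x=g[v,us];i=np.argmax(x)
            if 0<i<len(us)-1:
                d=(x[i-1]-x[i+1])/(2*(x[i-1]-2*x[i]+x[i+1])+1e-9);q.append((us[i]+d,v))
        p=ray(c,q,z)[:,:2]*1000
        for _ in range(3):
            a=np.polyfit(p[:,0],p[:,1],1);r=p[:,1]-np.polyval(a,p[:,0]);p=p[abs(r)<1.5]
        print(name,nm,np.degrees(np.arctan(a[0])).round(2),"y@600",np.polyval(a,600).round(1),"y@650",np.polyval(a,650).round(1),len(p),r.std().round(2))
t=np.load("top0.npy",allow_pickle=True).item()
edges(t,"top",list(range(180,210)),(261,262.5),(276,278.5),.01,0)
edges(np.load("w4.npy",allow_pickle=True).item(),"w4",list(range(72,138)),(260.5,265),(297,300.5),.01,0)
edges(np.load("w3.npy",allow_pickle=True).item(),"w3",list(range(186,214)),(265,266),(297,296),.01,0)
E
```

```text
top L 4.88 y@600 -34.4 y@650 -30.2 29 0.51
top R 3.19 y@600 -76.8 y@650 -74.0 30 0.43
w4 L 2.81 y@600 -76.2 y@650 -73.7 66 0.3
w4 R 4.17 y@600 -33.7 y@650 -30.1 66 0.3
w3 L 2.58 y@600 -76.2 y@650 -73.9 23 0.09
w3 R 2.7 y@600 -33.7 y@650 -31.3 28 0.38
```

Three views agree on the lane: the axis passes through (0.600, -0.055) at about 3.2° yaw, and the root is at x≈0.666. The pin length (30 mm), housing height (46) and shoulder height (33) all match the text.

```bash
python3 -c "
from m import *
go(.591,-.0555,.06,np.radians(183.2))
go(.591,-.0555,.0135,np.radians(183.2))"
```

```text
ROW [125.5  -4.7 184.2] [-0.16 -0.49 -3.15] rows>= 4.5
ROW [125.1  -4.6 230.7] [-0.16 -0.49 -3.15] rows>= 5.3
```

```bash
python3 -m inch '[[40,-1,10,0,0,-1],[80,-3,40,0,0,-2],[115,-4.5,80,-0.2,-0.4,-3],[125.5,-4.7,125,-0.2,-0.5,-3.1],[125.5,-4.7,165,-0.2,-0.5,-3.1],[125.5,-4.7,184,-0.2,-0.5,-3.1],[125.5,-4.7,184,-0.2,-0.5,-3.1],[125.5,-4.7,184,-0.2,-0.5,-3.1]]'
python3 -c "
from m import *
go(.591,-.0555,.0135,np.radians(183.2))"
```

```text
time: 6.65
ee_pos: [0.5919, -0.0559, 0.0614]
eef_rot: [3.141, 0.002, -3.087]
force: [-0.1, -0.0, -0.0]
width: 0.0329
grip_force: 40.9
ROW [ 0.9  0.4 47.9] [ 0.03  0.09 -0.08] rows>= 1.0
```

```bash
python3 -m inch '[[0.9,0.4,15,0,0,0],[0.9,0.4,28,0,0,0],[0.9,0.4,38,0,0,0],[0.9,0.4,44,0,0,0],[0.9,0.4,47.5,0,0,0],[0.9,0.4,47.5,0,0,0],[0.9,0.4,47.5,0,0,0]]'
```

```text
time: 7.35
ee_pos: [0.5911, -0.0558, 0.0128]
eef_rot: [3.141, 0.001, -3.087]
force: [0.6, -0.0, -1.1]
width: 0.0331
grip_force: 41.4
```

```bash
python3 -m inch '[[0,0,0,0,0,0],[0,0,0,0,0,0],[0,0,0,0,0,0]]' -0.2
python3 -m inch '[[0,0,-15,0,0,0],[0,0,-40,0,0,0],[0,0,-70,0,0,0],[25,0,-85,0,0,0],[50,0,-85,0,0,0],[50,0,-85,0,0,0],[50,0,-85,0,0,0]]'
python3 - <<'E'
from m import *
c=cam("wrist");np.save("w5.npy",c,allow_pickle=True);save(c,"w5.png")
print(sleeve(c,(280,240)))
t=cam("top");print(sleeve(t,(269,200)))
a=np.radians(3.2);print("start push",)
go(.540,-.0585,.013,np.radians(183.2))
E
```

```text
time: 7.65
ee_pos: [0.591, -0.0557, 0.0128]
eef_rot: [3.141, 0.001, -3.087]
force: [-0.6, -0.3, -0.0]
width: 0.0512
grip_force: 0.0
time: 8.35
ee_pos: [0.5412, -0.0583, 0.0989]
eef_rot: [3.141, 0.002, -3.087]
force: [1.1, -0.2, 0.4]
width: 0.0513
grip_force: 0.0
(array([590.3, -55.8]), array([34. , 49.8]), 'long-axis deg', 3.1, 'z mm', np.float64(33.9), 'px', array([281., 283.]), np.int32(2318))
(array([ 404.9, -235.7]), array([34.3, 49.9]), 'long-axis deg', 7.1, 'z mm', np.float64(33.3), 'px', array([342., 279.]), np.int32(267))
start push
ROW [ 1.8 -0.1 85.2] [ 0.02  0.1  -0.08] rows>= 1.7
```

View pics/w5.png

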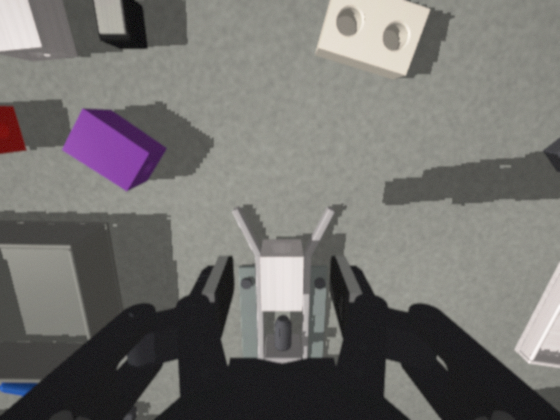

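The image shows the sleeve lying flat between the rails at (281,283), 33.9 mm high and at 3.1° yaw, with the pin tip ahead at (283,330). I'll shut the fingers and come down behind it.

```bash
python3 -m inch '[[2,0,0,0,0,0],[2,0,20,0,0,0],[2,0,45,0,0,0],[2,0,65,0,0,0],[2,0,80,0,0,0],[2,0,85,0,0,0],[2,0,85,0,0,0],[2,0,85,0,0,0]]' 1 20
python3 -m inch '[[-5,0,0,0,0,0],[-10,0,0,0,0,0],[-15,0,0,0,0,0],[-20,0,0,0,0,0],[-24,0,0,0,0,0],[-28,0,0,0,0,0],[-30,0,0,0,0,0],[-30,0,0,0,0,0],[-30,0,0,0,0,0]]'
python3 - <<'E'
from m import *
F=[]
print(env.get_state()["force"].round(2))
c=cam("wrist");print(sleeve(c,(281,270)));print(env.get_state()["force"].round(2))
E
```

```text
time: 9.25
ee_pos: [0.5395, -0.0586, 0.0134]
eef_rot: [3.141, 0.002, -3.087]
force: [-0.3, 0.3, 1.3]
width: 0.0002
grip_force: 0.0
time: 10.15
ee_pos: [0.5689, -0.0569, 0.0127]
eef_rot: [3.141, 0.001, -3.087]
force: [0.1, 0.2, 0.7]
width: 0.0002
grip_force: 0.0
[0.07 0.24 0.68]
(array([601.6, -55.2]), array([ 5.7, 18.3]), 'long-axis deg', 3.1, 'z mm', np.float64(34.0), 'px', array([282., 348.]), np.int32(298))
[ 0.52  0.5  -0.62]
```

```bash
cat > r.py <<'E'
from m import *
c=cam("wrist");P=dpts(c);h=cv2.cvtColor(c["color"],cv2.COLOR_RGB2HSV)
m=(P[...,2]>.029)&(P[...,2]<.038)&(abs(P[...,1]+.055)<.012)&(P[...,0]>.5)&(P[...,0]<.75)&(h[...,2]>90)
q=P[m]; print("rear edge x",np.percentile(q[:,0],[1,5,50]).round(4) if len(q)>20 else len(q),env.get_state()["ee_pos"].round(4))
F=[env.get_state()["force"]]
for _ in range(3): env.camera("scene");F.append(env.get_state()["force"])
print("force mean",np.mean(F,0).round(2),np.std(F,0).round(2))
E
python3 r.py
python3 -m inch '[[-2,0,0,0,0,0],[-4,0,0,0,0,0],[-6,0,0,0,0,0],[-8,0,0,0,0,0],[-8,0,0,0,0,0],[-8,0,0,0,0,0]]'
python3 r.py
python3 -m inch '[[-2,0,0,0,0,0],[-3,0,0,0,0,0],[-3,0,0,0,0,0]]'
python3 r.py
```

```text
rear edge x [0.5557 0.556  0.5972] [ 0.5689 -0.0568  0.0127]
force mean [ 0.48  0.16 -0.25] [0.34 0.39 0.36]
time: 11.0
ee_pos: [0.577, -0.0564, 0.0127]
eef_rot: [3.141, 0.001, -3.087]
force: [0.3, 0.5, 0.1]
width: -0.0001
grip_force: 0.0
rear edge x [0.5637 0.5642 0.6052] [ 0.577  -0.0564  0.0127]
force mean [ 0.41  0.04 -0.17] [0.59 0.27 0.49]
time: 11.5
ee_pos: [0.5801, -0.0562, 0.0127]
eef_rot: [3.141, 0.001, -3.087]
force: [0.3, 0.3, 0.9]
width: -0.0
grip_force: 0.0
rear edge x [0.567  0.5673 0.6088] [ 0.5801 -0.0562  0.0127]
force mean [ 0.2   0.48 -0.13] [0.52 0.36 0.17]
```

```bash
python3 -m inch '[[-1.5,0,0,0,0,0],[-3,0,0,0,0,0],[-3,0,0,0,0,0],[-3,0,0,0,0,0]]'
python3 r.py
python3 - <<'E'
from m import *
t=cam("scene");cv2.imwrite("pics/s1.png",cv2.resize(t["color"][210:310,210:330,::-1],(720,600),interpolation=cv2.INTER_CUBIC))
E
```

```text
time: 12.1
ee_pos: [0.583, -0.0561, 0.0127]
eef_rot: [3.141, 0.001, -3.087]
force: [0.1, 0.2, 0.4]
width: -0.0003
grip_force: 0.0
rear edge x [0.5697 0.5701 0.6117] [ 0.583  -0.0561  0.0127]
force mean [ 0.15 -0.29 -0.18] [0.91 0.22 0.58]
```

View pics/s1.png

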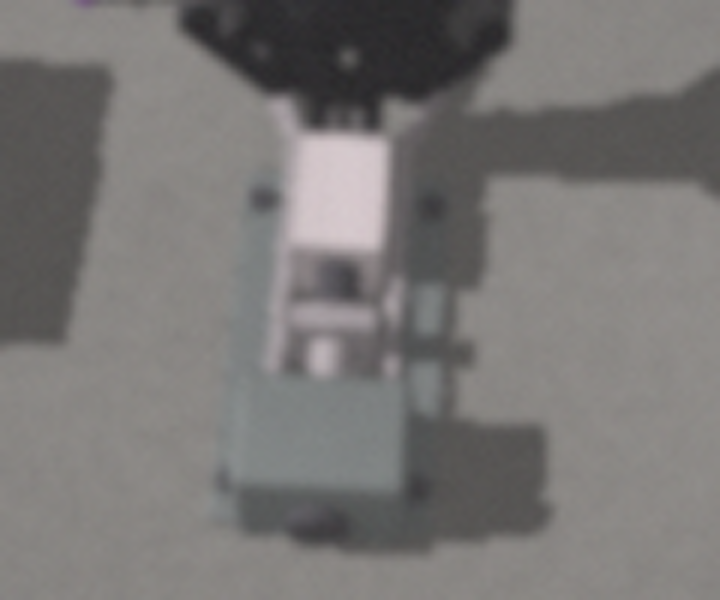

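The scene crop shows the sleeve's top face with its front edge at row 250, the shoulder's front edge at about row 302 and the housing behind. I'll measure that gap, since it decides the result.

```bash
cat > gap.py <<'E'
from m import *
c=cam("scene");g=cv2.GaussianBlur(cv2.cvtColor(c["color"],cv2.COLOR_RGB2GRAY),(3,1),0).astype(float)
# brightness profile along lane axis at y offset -10 mm from axis (beside the pin), rays cast on z=33 mm
K=np.array(c["intrinsics"]);T=np.linalg.inv(c["T"])
xs=np.arange(.56,.72,.001)
prof=[]
for off in(-.006,-.003,0,.003,.006):
    P=np.c_[xs,-.055+.056*(xs-.6)+off,np.full(len(xs),.033)]@T[:3,:3].T+T[:3,3]
    uv=P@K.T;uv=(uv[:,:2]/uv[:,2:]).astype(np.float32)
    prof.append(cv2.remap(g.astype(np.float32),uv[None,:,0],uv[None,:,1],cv2.INTER_LINEAR)[0])
p=np.mean(prof,0);d=np.gradient(p)
for i in range(2,len(xs)-2):
    if abs(d[i])>6 and abs(d[i])==abs(d[i-2:i+3]).max(): print(int(round(xs[i]*1000)),"rise" if d[i]>0 else "fall",d[i].round(1))
E
python3 gap.py
```

```text
593 rise 15.5
647 fall -11.5
668 rise 10.3
679 fall -6.3
```

The gap is 21 mm with no force, so the nose is already inside the bore (a tight sleeve would stop at 27 mm). I'll push on towards the shoulder.

```bash
python3 -m inch '[[-3,0,0,0,0,0],[-6,0,0,0,0,0],[-9,0,0,0,0,0],[-12,0,0,0,0,0],[-15,0,0,0,0,0],[-18,0,0,0,0,0],[-20,0,0,0,0,0],[-20,0,0,0,0,0],[-20,0,0,0,0,0]]'
python3 r.py; python3 gap.py
python3 -m inch '[[-1,0,0,0,0,0],[-2,0,0,0,0,0],[-3,0,0,0,0,0],[-3,0,0,0,0,0]]'
python3 r.py;python3 gap.py
```

```text
time: 13.3
ee_pos: [0.6029, -0.055, 0.0127]
eef_rot: [3.141, 0.001, -3.087]
force: [0.3, -1.2, 0.5]
width: -0.0
grip_force: 0.0
rear edge x [0.5898 0.5901 0.6316] [ 0.6029 -0.0551  0.0128]
force mean [ 0.59 -0.17 -0.17] [0.6  0.53 0.56]
614 rise 14.6
665 fall -8.5
678 fall -6.4
time: 13.95
ee_pos: [0.606, -0.0548, 0.0127]
eef_rot: [3.141, 0.001, -3.087]
force: [0.0, -0.7, -0.3]
width: -0.0
grip_force: 0.0
rear edge x [0.5928 0.5931 0.6346] [ 0.606  -0.0548  0.0127]
force mean [0.15 0.5  0.13] [0.46 0.71 0.38]
617 rise 14.9
667 fall -6.8
679 fall -6.5
```

```bash
python3 -m inch '[[-1,0,0,0,0,0],[-2,0,0,0,0,0],[-2,0,0,0,0,0],[-2,0,0,0,0,0]]'
python3 r.py;python3 gap.py
python3 -m inch '[[-1,0,0,0,0,0],[-2,0,0,0,0,0],[-2,0,0,0,0,0],[-2,0,0,0,0,0]]'
python3 r.py;python3 gap.py
```

```text
time: 14.6
ee_pos: [0.6079, -0.0547, 0.0127]
eef_rot: [3.141, 0.001, -3.087]
force: [-0.6, 0.8, 0.4]
width: -0.0002
grip_force: 0.6
rear edge x [0.5948 0.595  0.6366] [ 0.6079 -0.0547  0.0127]
force mean [-1.    0.44  0.08] [0.18 0.3  0.63]
618 rise 16.0
669 fall -7.2
680 fall -6.2
time: 15.25
ee_pos: [0.6098, -0.0546, 0.0127]
eef_rot: [3.141, 0.001, -3.087]
force: [-3.7, -0.2, 2.3]
width: -0.0003
grip_force: 1.7
rear edge x [0.5967 0.597  0.6383] [ 0.6098 -0.0546  0.0127]
force mean [-3.56  0.52  1.47] [0.3  0.63 0.39]
620 rise 16.2
671 fall -7.1
681 fall -6.3
```

The force is now about 3.7 N and the shoulder has given about 4 mm with the sleeve flush against it, so sleeve_a fits. I'll back off, lift, and re-grip it on the pin.

```bash
python3 -m inch '[[5,0,0,0,0,0],[12,0,0,0,0,0],[20,0,0,0,0,0],[20,0,-25,0,0,0],[20,0,-60,0,0,0],[20,0,-88,0,0,0],[20,0,-88,0,0,0],[20,0,-88,0,0,0]]' 
python3 -m inch '[[-10,0,0,0,0,0],[-20,0,0,0,0,0],[-20,0,0,0,0,0],[-20,0,0,0,0,0]]' -0.2
python3 - <<'E'
from m import *
c=cam("wrist");print(sleeve(c,(281,280)));np.save("w6.npy",c,allow_pickle=True)
print(ray(c,[[281,283]],.034))
go(.642,-.0526,.013,np.radians(183.2))
E
python3 gap.py
```

```text
time: 16.3
ee_pos: [0.5897, -0.0556, 0.1011]
eef_rot: [3.141, 0.002, -3.087]
force: [-0.1, -0.1, -0.5]
width: 0.0001
grip_force: 0.0
time: 16.7
ee_pos: [0.6098, -0.0547, 0.1]
eef_rot: [3.141, -0.0, -3.087]
force: [0.2, -0.2, -0.4]
width: 0.051
grip_force: 0.0
(array([645.9, -52.5]), array([34., 59.]), 'long-axis deg', 3.0, 'z mm', np.float64(33.7), 'px', array([282., 267.]), np.int32(2829))
[[ 0.65840574 -0.05256219  0.034     ]]
ROW [-32.5   0.4  87.2] [ 0.01 -0.01 -0.1 ] rows>= 1.9
618 rise 11.1
669 fall -7.0
679 fall -6.3
```

```bash
python3 -m inch '[[-12,0,10,0,0,0],[-25,0.2,25,0,0,0],[-32,0.4,45,0,0,0],[-32,0.4,65,0,0,0],[-32,0.4,80,0,0,0],[-32,0.4,87,0,0,0],[-32,0.4,87,0,0,0],[-32,0.4,87,0,0,0]]' 
python3 -m inch '[[0,0,0,0,0,0],[0,0,0,0,0,0],[0,0,0,0,0,0],[0,0,0,0,0,0],[0,0,0,0,0,0]]' 1 40
```

```text
time: 17.6
ee_pos: [0.6422, -0.0526, 0.0145]
eef_rot: [3.141, 0.002, -3.087]
force: [-0.1, 0.0, 0.5]
width: 0.0512
grip_force: 0.0
time: 18.1
ee_pos: [0.6424, -0.0525, 0.0149]
eef_rot: [3.141, 0.002, -3.087]
force: [-1.7, -0.3, 5.8]
width: 0.033
grip_force: 40.5
```

```bash
python3 -m inch '[[5,0,0,0,0,0],[12,0,0,0,0,0],[20,0,0,0,0,0],[30,0,0,0,0,0],[40,0,0,0,0,0],[48,0,0,0,0,0],[50,0,0,0,0,0],[50,0,-20,0,0,0],[50,0,-60,0,0,0],[50,0,-100,0,0,0],[50,0,-100,0,0,0]]'
python3 - <<'E'
from m import *
t=np.load("top0.npy",allow_pickle=True).item();w=np.load("w1.npy",allow_pickle=True).item()
P=dpts(t)
print("tray",top_rect(P,(.53,.17),(.71,.36),.010,.03),"bin",top_rect(P,(.54,-.38),(.71,-.19),.03,.06))
P=dpts(w);print("tray wrist floor/rim z",[np.median(P[290:330,310:360,2])],top_rect(P,(.53,.17),(.71,.36),.010,.03))
c=cam("wrist");print(np.median(c["depth"]))
go(.617,.268,.15,np.radians(174))
go(.617,.268,.018,np.radians(174))
E
```

```text
time: 19.2
ee_pos: [0.594, -0.0556, 0.1189]
eef_rot: [3.141, 0.008, -3.088]
force: [0.7, -0.8, -1.3]
width: 0.0332
grip_force: 40.3
tray (405, array([617.3, 268.7]), array([152. , 130.6]), 83.7, 'z', np.float64(16.4)) bin (536, array([ 624. , -281.3]), array([130.3, 150.3]), 2.2, 'z', np.float64(45.1))
tray wrist floor/rim z [np.float64(0.0037589452866364503)] (1256, array([618.4, 268.4]), array([150. , 131.7]), 83.3, 'z', np.float64(16.6))
0.24639349
ROW [-41.8 321.5 -33.4] [0.05 0.29 9.11] rows>= 6.5
ROW [-41.1 321.4  98.6] [0.05 0.29 9.11] rows>= 6.8
```

```bash
python3 -m inch '[[-4,35,-10,0,0,1],[-8,75,-20,0,0,2],[-14,120,-30,0,0.1,3.5],[-20,165,-33,0,0.2,5],[-27,210,-33,0,0.3,6.5],[-34,255,-33,0,0.3,8],[-40,295,-33,0,0.3,9],[-41.8,321,-33,0,0.3,9.1],[-41.8,321,-10,0,0.3,9.1],[-41.8,321,25,0,0.3,9.1],[-41.8,321,50,0,0.3,9.1],[-41.8,321,50,0,0.3,9.1]]'
python3 -c "
from m import *
go(.617,.268,.0195,np.radians(174))"
```

```text
time: 20.45
ee_pos: [0.6135, 0.2665, 0.0593]
eef_rot: [-3.138, -0.011, 3.037]
force: [-0.9, 0.4, -1.8]
width: 0.0328
grip_force: 40.2
ROW [-3.7  2.  39.8] [-0.21 -0.6   0.  ] rows>= 0.8
```

```bash
python3 -m inch '[[-3,2,8,0,-0.4,0],[-3,2,18,0,-0.6,0],[-3,2,26,0,-0.6,0],[-3,2,32,0,-0.6,0],[-3,2,36,0,-0.6,0],[-3,2,38,0,-0.6,0],[-3,2,38,0,-0.6,0]]'
```

```text
time: 21.15
ee_pos: [0.6192, 0.2692, 0.0258]
eef_rot: [3.142, 0.006, 3.037]
force: [-0.2, 0.7, -1.0]
width: 0.033
grip_force: 40.3
```

```bash
python3 -m inch '[[0,0,2.5,0,0.3,0],[0,0,4.5,0,0.4,0],[0,0,5.8,0,0.4,0],[0,0,5.8,0,0.4,0]]'
python3 -m inch '[[0,0,0,0,0,0],[0,0,0,0,0,0],[0,0,0,0,0,0]]' -0.2
python3 -m inch '[[0,0,-15,0,0,0],[0,0,-50,0,0,0],[0,0,-95,0,0,0],[0,0,-130,0,0,0],[0,0,-130,0,0,0]]'
python3 - <<'E'
from m import *
c=cam("wrist");print(sleeve(c,(281,200),zt=.038))
t=cam("top");np.save("top1.npy",t,allow_pickle=True);print(sleeve(t,(150,200),zt=.038),sleeve(t,(342,279)))
go(.404,-.2355,.15,np.radians(188))
E
```

```text
time: 21.55
ee_pos: [0.6192, 0.2692, 0.0199]
eef_rot: [-3.142, -0.001, 3.037]
force: [-0.2, 0.5, -1.4]
width: 0.0333
grip_force: 40.3
time: 21.85
ee_pos: [0.6194, 0.2693, 0.0203]
eef_rot: [3.141, -0.001, 3.037]
force: [-0.3, 0.2, 0.4]
width: 0.0514
grip_force: 0.0
time: 22.35
ee_pos: [0.6218, 0.27, 0.1567]
eef_rot: [3.137, 0.006, 3.037]
force: [0.0, 0.2, 0.5]
width: 0.0511
grip_force: 0.0
(array([618.2, 269. ]), array([33.9, 49.2]), 'long-axis deg', -6.0, 'z mm', np.float64(37.9), 'px', array([280., 201.]), np.int32(1908))
(array([616.5, 268.4]), array([35.7, 49.9]), 'long-axis deg', -4.8, 'z mm', np.float64(36.8), 'px', array([145., 201.]), np.int32(221)) (array([ 404.8, -235.6]), array([34.1, 50.6]), 'long-axis deg', 8.0, 'z mm', np.float64(33.2), 'px', array([342., 279.]), np.int32(270))
ROW [ 161.9 -524.7    0.9] [  0.08   0.05 -13.99] rows>= 11.0
```

Sleeve_a is centred in the tray, with its top at 38 mm (34 mm plus the 4 mm floor), and released. Next is sleeve_b.

```bash
python3 -m inch '[[10,-32,0,0,0,-1],[23,-76,0,0,0,-2],[37,-122,0,0,0,-3.5],[51,-168,0,0,0,-5],[65,-214,0,0,0,-6.5],[79,-260,0,0,0,-8],[93,-306,0,0,0,-9.5],[107,-352,0,0,0,-11],[121,-398,0,0,0,-12.5],[135,-444,0,0,0,-14],[149,-490,0,0,0,-14],[162,-525,0,0,0,-14]]' -0.12
python3 -m inch '[[0,0,0,0,0,0],[0,0,0,0,0,0]]'
python3 - <<'E'
from m import *
c=cam("wrist");np.save("w7.npy",c,allow_pickle=True);print(sleeve(c,(281,200)))
cv2.imwrite("pics/w7.png",cv2.resize(c["color"][90:300,140:420,::-1],(800,600),interpolation=cv2.INTER_CUBIC))
go(.4045,-.2355,.0130,np.radians(188)); print(env.get_state()["width"],env.get_state()["qpos"].round(2))
E
```

```text
time: 23.65
ee_pos: [0.4016, -0.2382, 0.1499]
eef_rot: [3.141, -0.002, -3.003]
force: [0.3, 0.6, -0.9]
width: 0.0478
grip_force: 0.0
time: 23.85
ee_pos: [0.4028, -0.2362, 0.1498]
eef_rot: [3.141, -0.002, -3.004]
force: [0.3, 1.1, -0.3]
width: 0.0478
grip_force: 0.0
(array([ 405.2, -236. ]), array([33.8, 49.4]), 'long-axis deg', 7.9, 'z mm', np.float64(33.9), 'px', array([281., 209.]), np.int32(1906))
ROW [ -1.4  -0.4 136.8] [ 0.06 -0.1   0.01] rows>= 2.7
0.04746934539864355 [ 0.02  0.27  0.51  2.09 -0.18  0.83  2.34]
```

View pics/w7.png

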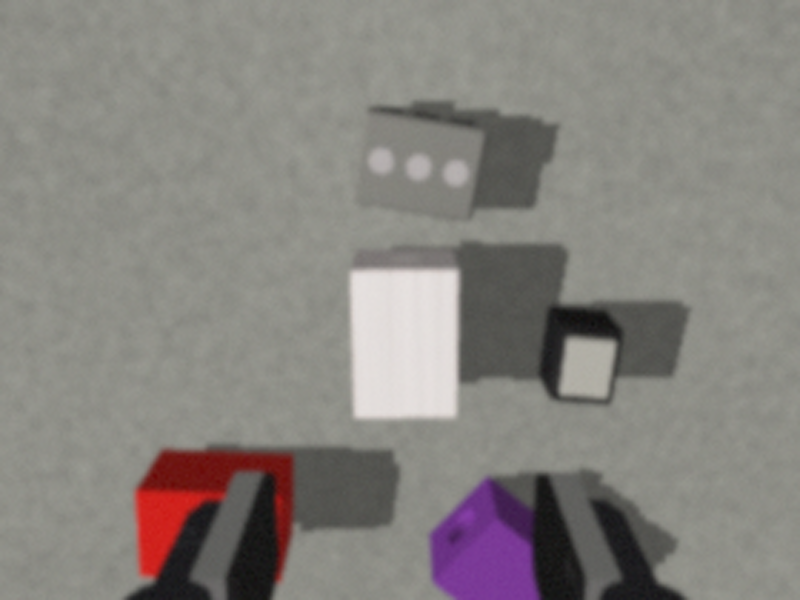

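The candidates in this crop are silver at (405,340), red at (215,510) and purple at (485,540). Only the silver one is plain aluminium beside the terminal and relay, so that is sleeve_b. The relay at (585,355) leaves about 28 mm for the finger.

```bash
python3 -m inch '[[-1.9,0,35,0,0,0],[-1.9,0,75,0,0,0],[-1.9,0,105,0,0,0],[-1.9,0,125,0,0,0],[-1.9,0,137,0,0,0],[-1.9,0,137,0,0,0],[-1.9,0,137,0,0,0]]'
python3 -m inch '[[0,0,0,0,0,0],[0,0,0,0,0,0],[0,0,0,0,0,0],[0,0,0,0,0,0],[0,0,0,0,0,0]]' 1 40
python3 -m inch '[[0,0,-10,0,0,0],[0,0,-40,0,0,0],[0,0,-80,0,0,0],[0,0,-95,0,0,0],[0,0,-95,0,0,0],[0,0,-95,0,0,0]]'
python3 -c "
from m import *
go(.591,-.0557,.10,np.radians(183.2))"
```

```text
time: 24.6
ee_pos: [0.4057, -0.2355, 0.0137]
eef_rot: [3.141, -0.001, -3.001]
force: [0.1, -0.7, 0.8]
width: 0.0476
grip_force: 0.0
time: 25.1
ee_pos: [0.406, -0.2357, 0.0143]
eef_rot: [-3.141, 0.001, -3.001]
force: [-0.5, 0.8, 6.2]
width: 0.0337
grip_force: 39.6
time: 25.7
ee_pos: [0.4054, -0.2355, 0.1086]
eef_rot: [3.141, 0.0, -3.002]
force: [0.5, 0.9, -2.5]
width: 0.0333
grip_force: 40.6
ROW [-208.8  152.1    8.7] [0.01 0.01 4.83] rows>= 5.2
```

```bash
python3 -m inch '[[-25,18,0,0,0,0.5],[-60,44,0,0,0,1.5],[-97,71,0,0,0,2.5],[-134,98,0,0,0,3.5],[-170,124,0,0,0,4.5],[-197,144,0,0,0,4.8],[-208.8,152,8,0,0,4.8],[-208.8,152,8,0,0,4.8],[-208.8,152,8,0,0,4.8],[-208.8,152,8,0,0,4.8]]'
python3 -c "
from m import *
go(.591,-.0557,.0145,np.radians(183.2))"
```

```text
time: 26.7
ee_pos: [0.59, -0.0574, 0.0998]
eef_rot: [-3.142, -0.002, -3.087]
force: [-1.2, -0.6, -1.6]
width: 0.0331
grip_force: 40.5
ROW [-1.3  1.7 85.3] [-0.   -0.11 -0.09] rows>= 1.7
```

```bash
python3 -m inch '[[-1,1.5,20,0,0,0],[-1,1.5,45,0,0,0],[-1,1.5,60,0,0,0],[-1,1.5,70,0,0,0],[-1,1.5,70,0,0,0],[-1,1.5,70,0,0,0]]'
python3 -c "
from m import *
go(.591,-.0557,.0148,np.radians(183.2))"
```

```text
time: 27.3
ee_pos: [0.592, -0.0549, 0.0307]
eef_rot: [3.141, -0.0, -3.086]
force: [-0.4, -0.4, -1.9]
width: 0.033
grip_force: 40.5
ROW [ 1.  -0.8 15.9] [ 0.01 -0.03 -0.02] rows>= 0.3
```

```bash
python3 -m inch '[[1,-0.8,5,0,0,0],[1,-0.8,10,0,0,0],[1,-0.8,14,0,0,0],[1,-0.8,16,0,0,0],[1,-0.8,16,0,0,0],[1,-0.8,16,0,0,0]]'
python3 -m inch '[[0,0,0,0,0,0],[0,0,0,0,0,0],[0,0,0,0,0,0]]' -0.2
python3 -m inch '[[0,0,-15,0,0,0],[0,0,-40,0,0,0],[0,0,-70,0,0,0],[25,0,-85,0,0,0],[50,0,-85,0,0,0],[50,0,-85,0,0,0],[50,0,-85,0,0,0]]'
python3 - <<'E'
from m import *
c=cam("wrist");print(sleeve(c,(280,283)))
go(.540,-.0585,.013,np.radians(183.2))
E
```

```text
time: 27.9
ee_pos: [0.5907, -0.0554, 0.0144]
eef_rot: [3.141, -0.001, -3.086]
force: [-4.1, 0.7, 8.9]
width: 0.0328
grip_force: 41.8
time: 28.2
ee_pos: [0.5908, -0.0554, 0.014]
eef_rot: [3.141, -0.001, -3.086]
force: [-1.3, -0.3, 0.7]
width: 0.0513
grip_force: 0.0
time: 28.9
ee_pos: [0.5412, -0.0581, 0.1002]
eef_rot: [3.141, 0.0, -3.086]
force: [0.8, 0.0, -0.5]
width: 0.0514
grip_force: 0.0
(array([589.9, -55.4]), array([34. , 49.9]), 'long-axis deg', 3.2, 'z mm', np.float64(33.9), 'px', array([281., 282.]), np.int32(2303))
ROW [ 1.6 -0.4 86.9] [0.02 0.01 0.01] rows>= 1.7
```

Sleeve_b lies flat in the lane with its top at 33.9 mm. I'll shut the fingers and push.

```bash
python3 -m inch '[[1.6,-0.4,0,0,0,0],[1.6,-0.4,20,0,0,0],[1.6,-0.4,45,0,0,0],[1.6,-0.4,65,0,0,0],[1.6,-0.4,80,0,0,0],[1.6,-0.4,87,0,0,0],[1.6,-0.4,87,0,0,0],[1.6,-0.4,87,0,0,0]]' 1 20
python3 -m inch '[[-5,0,0,0,0,0],[-10,0,0,0,0,0],[-15,0,0,0,0,0],[-20,0,0,0,0,0],[-24,0,0,0,0,0],[-28,0,0,0,0,0],[-32,0,0,0,0,0],[-35,0,0,0,0,0],[-37,0,0,0,0,0],[-37,0,0,0,0,0],[-37,0,0,0,0,0]]'
python3 r.py; python3 gap.py
```

```text
time: 29.75
ee_pos: [0.5397, -0.0588, 0.0127]
eef_rot: [3.141, -0.0, -3.086]
force: [0.2, 0.3, -0.5]
width: 0.0
grip_force: 0.0
time: 30.85
ee_pos: [0.5762, -0.0566, 0.012]
eef_rot: [3.141, -0.001, -3.086]
force: [1.1, -0.5, 0.5]
width: 0.0003
grip_force: 0.0
rear edge x [0.5632 0.5634 0.604 ] [ 0.5761 -0.0566  0.012 ]
force mean [-0.46  0.14 -0.19] [0.37 0.21 0.44]
587 rise 15.4
639 fall -10.6
668 rise 10.7
678 fall -6.3
```

```bash
python3 -m inch '[[-1,0,0,0,0,0],[-2,0,0,0,0,0],[-3,0,0,0,0,0],[-3,0,0,0,0,0],[-3,0,0,0,0,0]]'
python3 r.py; python3 gap.py
```

```text
time: 31.6
ee_pos: [0.5793, -0.0564, 0.0121]
eef_rot: [3.141, -0.001, -3.086]
force: [-0.4, -0.5, -0.4]
width: -0.0
grip_force: 0.0
rear edge x [0.5661 0.5665 0.6071] [ 0.5793 -0.0564  0.0121]
force mean [-0.26 -0.08  0.07] [0.32 0.32 0.4 ]
590 rise 15.2
642 fall -10.9
668 rise 10.3
679 fall -6.6
```

```bash
python3 -m inch '[[-1,0,0,0,0,0],[-2,0,0,0,0,0],[-2.5,0,0,0,0,0],[-2.5,0,0,0,0,0]]'
python3 r.py; python3 gap.py
```

```text
time: 32.25
ee_pos: [0.5816, -0.0563, 0.012]
eef_rot: [3.141, -0.001, -3.086]
force: [-2.0, -0.8, 0.9]
width: 0.0001
grip_force: 1.2
rear edge x [0.5685 0.5688 0.6094] [ 0.5816 -0.0563  0.012 ]
force mean [-2.76 -0.08  1.28] [0.36 0.32 0.21]
593 rise 15.0
644 fall -11.4
670 rise 11.4
680 fall -6.6
```

```bash
python3 -m inch '[[-0.8,0,0,0,0,0],[-1.5,0,0,0,0,0],[-1.5,0,0,0,0,0],[-1.5,0,0,0,0,0]]'
python3 r.py; python3 gap.py
```

```text
time: 32.9
ee_pos: [0.5832, -0.0562, 0.012]
eef_rot: [3.141, -0.001, -3.086]
force: [-3.0, 0.3, 1.3]
width: 0.0004
grip_force: 1.6
rear edge x [0.5702 0.5704 0.6108] [ 0.5832 -0.0562  0.012 ]
force mean [-2.98 -0.01  1.25] [0.25 0.19 0.41]
594 rise 14.8
646 fall -10.6
671 rise 10.2
682 fall -6.7
```

The shoulder has moved back 3–4 mm with the gap unchanged at 25–26 mm and about 3 N of force. The nose stops sleeve_b, so it goes in the bin.

```bash
python3 -m inch '[[5,0,0,0,0,0],[12,0,0,0,0,0],[20,0,0,0,0,0],[20,0,-25,0,0,0],[20,0,-60,0,0,0],[20,0,-88,0,0,0],[20,0,-88,0,0,0],[20,0,-88,0,0,0]]' 
python3 -m inch '[[-10,0,0,0,0,0],[-15,0,0,0,0,0],[-15,0,0,0,0,0],[-15,0,0,0,0,0]]' -0.2
python3 - <<'E'
from m import *
c=cam("wrist");print(sleeve(c,(281,280)))
go(.615,-.0542,.014,np.radians(183.2))
E
python3 gap.py
```

```text
time: 33.95
ee_pos: [0.5631, -0.0572, 0.1004]
eef_rot: [3.141, 0.0, -3.085]
force: [-0.2, -0.1, -0.8]
width: -0.0001
grip_force: 0.0
time: 34.35
ee_pos: [0.5781, -0.0566, 0.0994]
eef_rot: [3.142, -0.002, -3.086]
force: [-0.4, 0.6, 0.3]
width: 0.0509
grip_force: 0.0
(array([614.8, -53.8]), array([34. , 50.7]), 'long-axis deg', 4.0, 'z mm', np.float64(33.9), 'px', array([283., 269.]), np.int32(2409))
ROW [-37.2   0.4  85.5] [ 0.01 -0.11 -0.  ] rows>= 1.9
593 rise 8.3
644 fall -10.7
670 rise 10.6
679 fall -6.3
```

```bash
python3 -m inch '[[-12,0,10,0,0,0],[-25,0.2,25,0,0,0],[-37,0.4,45,0,0,0],[-37,0.4,65,0,0,0],[-37,0.4,80,0,0,0],[-37,0.4,85,0,0,0],[-37,0.4,85,0,0,0],[-37,0.4,85,0,0,0]]' 
python3 -m inch '[[0,0,0,0,0,0],[0,0,0,0,0,0],[0,0,0,0,0,0],[0,0,0,0,0,0],[0,0,0,0,0,0]]' 1 40
python3 -m inch '[[5,0,0,0,0,0],[12,0,0,0,0,0],[18,0,0,0,0,0],[20,0,0,0,0,0],[20,0,-20,0,0,0],[20,0,-60,0,0,0],[20,0,-105,0,0,0],[20,0,-115,0,0,0],[20,0,-115,0,0,0]]'
python3 -c "
from m import *
go(.624,-.2815,.13,np.radians(182))"
```

```text
time: 35.25
ee_pos: [0.6154, -0.0542, 0.0158]
eef_rot: [3.141, -0.0, -3.086]
force: [0.2, -0.5, 1.2]
width: 0.0513
grip_force: 0.0
time: 35.75
ee_pos: [0.6156, -0.0539, 0.0161]
eef_rot: [3.141, 0.0, -3.085]
force: [-2.0, 0.7, 6.2]
width: 0.0327
grip_force: 39.8
time: 36.65
ee_pos: [0.5959, -0.055, 0.1317]
eef_rot: [3.141, 0.002, -3.085]
force: [-0.0, 0.3, -1.9]
width: 0.0329
grip_force: 40.3
ROW [ -15.3 -227.7    1.6] [0.04 0.12 1.22] rows>= 4.6
```

```bash
python3 -m inch '[[-2,-35,0,0,0,0.2],[-5,-80,0,0,0,0.5],[-8,-125,0,0,0,0.8],[-11,-170,0,0,0,1],[-14,-210,0,0,0,1.2],[-15.3,-228,0,0,0,1.2],[-15.3,-228,0,0,0,1.2],[-15.3,-228,0,0,0,1.2]]'
python3 -m inch '[[0,0,25,0,0,0],[0,0,55,0,0,0],[0,0,80,0,0,0],[0,0,95,0,0,0],[0,0,95,0,0,0],[0,0,95,0,0,0]]'
python3 -c "
from m import *
go(.624,-.2815,.0205,np.radians(182))"
```

```text
time: 37.45
ee_pos: [0.6228, -0.281, 0.1284]
eef_rot: [3.14, -0.003, -3.106]
force: [-0.9, 0.8, -1.5]
width: 0.0332
grip_force: 40.3
time: 38.05
ee_pos: [0.6237, -0.2815, 0.0356]
eef_rot: [3.141, -0.001, -3.106]
force: [0.2, 0.4, -1.1]
width: 0.0328
grip_force: 40.3
ROW [-0.3 -0.  15.1] [ 0.01 -0.03  0.05] rows>= 0.3
```

```bash
python3 -m inch '[[0,0,6,0,0,0],[0,0,11,0,0,0],[0,0,14.5,0,0,0],[0,0,14.5,0,0,0],[0,0,14.5,0,0,0]]'
python3 -m inch '[[0,0,0,0,0,0],[0,0,0,0,0,0],[0,0,0,0,0,0]]' -0.2
python3 -m inch '[[0,0,-20,0,0,0],[0,0,-60,0,0,0],[0,0,-105,0,0,0],[0,0,-150,0,0,0],[50,0,-190,0,0,0],[90,0,-200,0,0,0],[90,0,-200,0,0,0]]'
python3 - <<'E'
from m import *
c=cam("wrist");print(sleeve(c,(281,283),zt=.038,th=80))
t=cam("top");s=cam("scene");save(s,"s2.png")
t0=np.load("top0.npy",allow_pickle=True).item()
print("tray",sleeve(t,(145,201),zt=.038));print("bin",sleeve(t,(358,194),zt=.038,th=70))
d=cv2.absdiff(t["color"],t0["color"]).max(-1)
cv2.imwrite("pics/t2.png",cv2.resize(t["color"][110:350,80:440,::-1],(800,533),interpolation=cv2.INTER_CUBIC))
E
```

```text
time: 38.55
ee_pos: [0.6232, -0.2819, 0.0205]
eef_rot: [3.141, -0.001, -3.107]
force: [-0.9, -0.3, -1.6]
width: 0.0327
grip_force: 40.3
time: 38.85
ee_pos: [0.6233, -0.2819, 0.0206]
eef_rot: [3.141, -0.001, -3.107]
force: [-0.8, 0.4, -1.0]
width: 0.0511
grip_force: 0.0
time: 39.55
ee_pos: [0.5296, -0.2871, 0.2235]
eef_rot: [-3.141, 0.002, -3.111]
force: [1.4, -0.4, 0.6]
width: 0.0514
grip_force: 0.0
(array([ 620.9, -281.9]), array([34.1, 51.1]), 'long-axis deg', 1.8, 'z mm', np.float64(37.8), 'px', array([284., 260.]), np.int32(1049))
tray (array([616.6, 267.8]), array([36. , 50.3]), 'long-axis deg', -6.0, 'z mm', np.float64(37.2), 'px', array([145., 199.]), np.int32(274))
bin (array([ 621.6, -281.1]), array([33.9, 50.3]), 'long-axis deg', -1.9, 'z mm', np.float64(37.3), 'px', array([357., 195.]), np.int32(260))
```

View pics/t2.png

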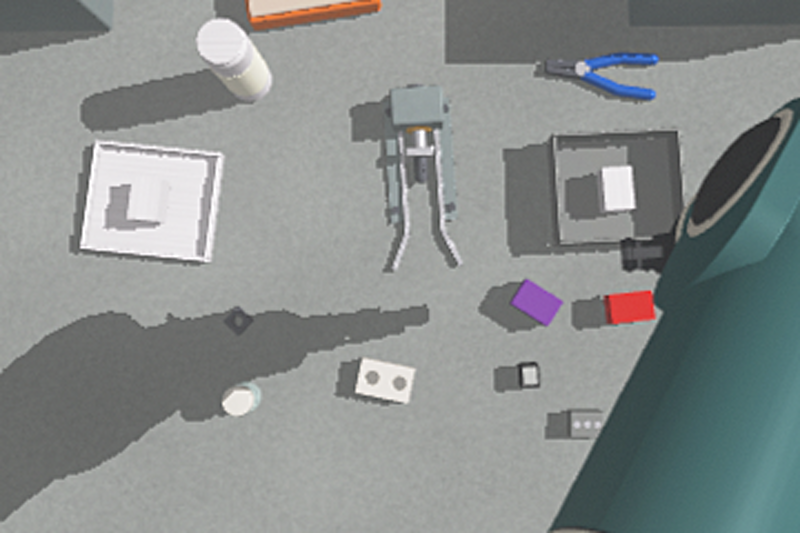

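The picture shows sleeve_a in the tray at (147,197), sleeve_b in the bin at (617,188), an empty gauge with its pin back at rest, and everything else in place. The gripper is clear of the bench, so I'll hand in.

```bash
python3 -c "
from station import env
print(env.job_done())"
```

```text
the job is handed in; nothing more can be done
None
```

Job handed in at about 40 s: sleeve_a slid fully home on the pin and is in the shallow tray; sleeve_b was stopped by the nose and is in the deep bin; both are released, and in the last top view nothing else looked moved, though the arm hid the screwdriver.

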